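# Set up the recipe-card stand

### The arm

A 6-joint arm with a two-finger parallel gripper is mounted at the origin on a cart in front of the work surface, level with it; the furniture and walls round the work are solid. World frame = base frame: x ahead of the robot, y to its left, z up, the work surface at z = 0. Lengths are in m, angles in rad, forces in N, time in s.
With the tool pointing down it reaches from about 0.3 to 0.875 m from the base axis. Payload 6.4 kg.
Tool frame: the origin (TCP) lies at the very end of the fingers, on their centre line; the grasp point (between the pads) lies 19 mm behind it; z points along the fingers, y is the line along which they close (so a half turn about z gives the same grasp; the last joint's range is limited). The gripper opens to 85 mm and grips with 20 to 120 N. Pads are 22 mm wide; open, the fingers measure 114 mm over their backs; the gripper's body (76 mm by 85 mm) begins 54 mm behind the grasp point. The pads swing forward as they close: fully open they stand 13 mm farther back than shut.
Start: joints at [0.955, 0.181, 1.607, -0, 1.354, -0.206], TCP at [0.229, 0.527, 0.231] pointing down, gripper open.
Joint ranges: [-2.99, 2.99], [-0.89, 2.07], [0.3, 2.58], [-1.14, 4.28], [0, 2.63], [-3.12, 3.12]. Speed limits (rad/s): [2.57, 2.57, 3.01, 3.14, 3.14, 3.14].

### API

Orientations are given as a 3x3 rotation matrix whose columns are the frame's x, y, z axes.
In Python, from plant import robot, claw, telemetry, eyes, spot_in, cut_out gives the robot as it stands. Calls block until the motion is done:
- robot.goto(position, orientation): joint-space move of the TCP to a pose.
- robot.move_l(position, ori=None, max_speed=0.15): straight line of the TCP; ori=None keeps the orientation; max_speed is the mean speed in m/s.
- robot.movej(angles): joint-space move.
- claw.gripper_open() and claw.close_gripper(squeeze=None): open the fingers fully, or close them until they stop; squeeze is the grip in N (None keeps the last).
- robot.wait(seconds).
- robot.solve_ik(position, orientation): joint angles nearest the present ones, or None.
- telemetry.get_state(): the state.
- eyes.get_image(name): name is "scene" or "top" or "wrist"; returns a dict with "img" (420x560x3 uint8, red, green, blue), "mtx" (3x3 intrinsics, pixels), "extrinsics" (4x4, takes a point from camera to world coordinates); the wrist camera has in their place "hand_eye" (4x4, takes a point from camera to tool coordinates, whose origin is the TCP and whose axes are the flange's). Camera axes: x right, y up, looking along -z (the intrinsics and any distortion apply to the point x, -y, -z); pixel columns grow to the right and rows downward; lengths in m; the calibration is good to about 2 mm. A picture is of the moment at which its call begins: read the wrist's pose just before it. There is no depth.
A pose or a line that the arm cannot do raises robot.IKError and nothing moves.
- robot.job_done(): hands the job in; it is judged then, once.
Trained networks look in a picture, given as the dict that the camera call returned (one of the last four; its "shot" number tells which), for a name from the list of things; names that differ only in an ending like _2 or _b are one class to them, and where a whole thing is asked for, a point or a joint stands for the part that bears it (a point fixed in the world has none). Each returns a list of dicts, best first, with "confidence" (0 to 1); they miss things now and then, are a little off and sometimes report something else, mostly with a low value. They report only what shows in the picture. A call takes as long as a camera call.
- spot_in(picture, target): "centre" ([x, y, z] in m, in world coordinates, good to about 4 mm: the middle of the surface that is visible of it).
- cut_out(picture, target): "region" (420x560 bool, what is visible of it).
The state is a dict: "t": time; "qpos": joint angles; "joint_velocities": joint speeds; "effort": joint torques, N m; "ee_pos": TCP position; "ee_rot": TCP orientation; "ft_force": force on the tool from outside, world axes, zero at the start; "wrist_torque": the same for the moment, N m; "grip_width": finger opening in m; "gripper_force": force on a finger pad.
Only numpy, scipy, OpenCV 4.12 (cv2) and the standard library are available. Lean on these libraries where they do the work, as an engineer would, in place of code of your own. Each camera call takes 0.05 s, during which the arm holds its last target. There are 200 camera calls.

### The job

Set up the recipe-card stand: lift the card rod out of its wooden block and push it down upright into the narrow tube of the stand until it is fully home. Then, with the cam lever still open, push the stand's spring-drawn leg out by its cross foot until the pointer on the foot is level with the length mark on the scale strip, hold it there a moment, and squeeze the cam lever fully shut against the leg's fin without letting the leg slip off the mark. Finish while still holding the leg at the mark with the lever squeezed shut, and leave the other things on the worktop where they are.

Things in the scene. Friction and masses are not known exactly. Their poses are not given: they have to be found in the camera images.
- card_stand: the recipe-card stand, fixed. Origin on the worktop; +y is the direction in which the leg slides out, +x away from the robot at yaw 0. Dark wooden housing 50 wide (x), 140 long (y -110 to 30), 20 high, steel band 24 high at its mouth; a steel tube stands on it at y -80; a low scale strip (5 high, x -79 to -65, y 5 to 205) runs on the robot side
- tube_mouth (a point): centre of the tube's mouth, 64 above the worktop. Tube: 11 bore (for the 8 rod), 22 outside, flaring at the lip to about 18 bore and 29 outside
- tube_floor (a point): centre of the tube's inner floor, 40 below the mouth, 24 above the worktop
- card_rod: loose steel rod of 8 diameter with a wooden card-clip head on top: 10 along its x, 26 along its y, 30 high (95 to 125 above the rod's foot); 125 overall; 25 to 50 g. Origin at the centre of its chamfered foot, z up along the rod. Starts standing upright in the wooden block, its foot 10 above the worktop
- rod_tip (a point): centre of the rod's foot
- rod_head (a point): centre of the rod's head (the clip), 110 above the foot; grasp it across its 10 mm, along the rod's x
- rod_block: fixed wooden block 56 x 56 x 40 high in which the rod starts, in a central hole of 10 diameter and 30 depth. Origin under its centre
- leg: the stand's sliding leg: flat bar 20 wide, top 15 above the worktop, with a wooden cross foot and a grip fin at its end. Its frame has card_stand's axes and coincides with card_stand's when the leg is fully in, as at the start; travel 95 along +y. A spring draws it in with about 2 N, growing to 4 N fully out, plus 0.5 N friction
- foot_face (a point): centre of the cross foot's inner face (towards the housing), 27 above the worktop. The foot is an upright board 104 wide (leg's x -52 to 52), 12 thick (y 85 to 97), 4 to 50 above the worktop; fingers bear on this face to push the leg out
- leg_grip (a point): point on the leg 40 above the worktop, 12 before foot_face, midway across the wooden fin (leg's x -12 to -3, y 56 to 86, top 58 high) and the shut lever (outer face x +12). A gripper pointing down, closing along the leg's x, centred here and open 65 or more, straddles both; closing it swings the lever shut against the fin (24 across both)
- cam_lever (a joint): the cam lever, a steel paddle 48 long, 11 thick, 19 to 57 above the worktop, on an upright pin at x 6.5, y 89 of the leg: 0 = open (free end stands out to +x, outer corner at x 28), 0.35 rad = fully shut, parallel to the fin. Stays where it is left; about 0.05 N m to move
- leg_pointer (a point): tip of the steel pointer on the robot-side (-x) end of the cross foot, 14 above the worktop
- mark (a point): the length mark: small upright blade, 3 thick, on a stiff clip on the scale strip. The leg is at the mark when leg_pointer and mark have the same y in the stand's frame; 40 to 80 out from the leg's start
- egg_cup: white egg cup, 49 across, 50 high, beyond the stand; leave alone
- matchbox: matchbox 36 x 56 x 16, lying beyond the rod block; leave alone
- kitchen_timer: round timer, 68 across, 45 high, at the right; leave alone
- dropper_bottle: small brown dropper bottle, 33 across, 102 high, by the left edge, beyond the stand; leave alone
- spray_bottle: small bottle with a red cap, 36 x 42 x 106 high, by the left edge, beyond the stand; leave alone
- mug: blue and white mug 78 x 112 x 92 at the back; leave alone
- peeler: peeler 28 x 159 x 15, lying at the right; leave alone

How it is judged:
On the way, in this order (a step that is already met when the one before it is completed fails the run):
1. the card rod stands fully home in the tube, let go (horizontal distance between rod_tip and tube_floor below 0.004 m and z of rod_tip in the frame of tube_floor below 0.004 m and angle between card_rod's own z axis and vertical below 0.12 rad and contact force between the fingers and card_rod below 0.1 N), for 0.2 s.
2. the leg is held with its pointer at the length mark within 5 mm, the cam lever still open (y of leg_pointer in the frame of mark between -0.005 and 0.005 m and value of joint cam_lever below 0.12 rad and contact force between the fingers and leg above 0.5 N), for 0.2 s.
At the end, for the whole second after the job is handed in: The rod's foot is within 4 mm of the tube's floor and the rod within 0.12 rad of upright; the leg's pointer is within 5 mm of the length mark along the slide and at rest; the cam lever is at 0.30 rad or more (shut is 0.35); and the fingers are still gripping the leg with its lever (over 3 N) (y of leg_pointer in the frame of mark between -0.005 and 0.005 m and value of joint cam_lever above 0.3 rad and contact force between the fingers and leg above 3 N and linear speed of leg below 0.01 m/s and horizontal distance between rod_tip and tube_floor below 0.004 m and z of rod_tip in the frame of tube_floor below 0.004 m and angle between card_rod's own z axis and vertical below 0.12 rad); the arm keeps its last pose, push and grip.
It fails at once if the cam lever is closed beyond 0.22 rad while the leg is more than 9 mm off the mark (value of joint cam_lever above 0.22 rad and (y of leg_pointer in the frame of mark above 0.009 m or y of leg_pointer in the frame of mark below -0.009 m)).
It fails at once if a bystander is moved by more than 30 mm (distance of any of egg_cup, matchbox, kitchen_timer, dropper_bottle, spray_bottle, mug, peeler from where it was at the start of the episode above 0.03 m).
It also fails if it takes over 51 s, if anything falls off the work surface, if the arm or the gripper's body presses on something with over 40 N, if the wrist force passes 120 N, or if a joint passes its speed limit or range.

## Working session

There is one attempt and no reset: what is moved stays moved. The work goes in short steps, each a Python script; the robot and the scene stay as the last script left them, time stands still between calls to the robot, and variables do not carry over. Pictures are saved under pics/ and viewed, at most 10 in all, crops included, and the job is handed in when it is done.

```bash
ls; mkdir -p pics
cat > h.py <<'E'
import numpy as np, cv2
from plant import robot, claw, telemetry, eyes, spot_in, cut_out
def save(p,n): cv2.imwrite('pics/'+n, p["img"][:,:,::-1])
def ray(p,uv,T=None):
    T=p["extrinsics"] if T is None else T
    T=np.array(T); K=np.array(p["mtx"])
    d=np.linalg.inv(K)@np.array([uv[0],uv[1],1.]); d=np.array([d[0],-d[1],-d[2]])
    return T[:3,3], T[:3,:3]@d
def at_z(p,uv,z,T=None):
    o,d=ray(p,uv,T); return o+d*(z-o[2])/d[2]
def proj(p,X,T=None):
    T=np.array(p["extrinsics"] if T is None else T)
    c=T[:3,:3].T@(np.array(X)-T[:3,3]); c=np.array([c[0],-c[1],-c[2]]); u=np.array(p["mtx"])@c
    return u[:2]/u[2]
def wristT(p,s):
    W=np.eye(4); W[:3,:3]=s["ee_rot"]; W[:3,3]=s["ee_pos"]; return W@np.array(p["hand_eye"])
def down(yaw): # tool y axis at angle yaw in world xy
    y=np.array([np.cos(yaw),np.sin(yaw),0]); z=np.array([0,0,-1.]); return np.column_stack([np.cross(y,z),y,z])
E
python3 - <<'E'
from h import *
t=eyes.get_image("top"); s=eyes.get_image("scene")
save(t,'top.png'); save(s,'scene.png')
np.set_printoptions(precision=4,suppress=True)
for p in (t,s):
  print(p.keys(), np.array(p["extrinsics"]))
  for n in ["card_stand","card_rod","rod_block","leg","cam_lever","mark","egg_cup","matchbox"]:
    print(n,[(np.round(r["centre"],4),round(r["confidence"],2)) for r in spot_in(p,n)[:2]])
st=telemetry.get_state(); print(st["t"],st["ee_rot"],st["grip_width"])
E
```

```text
pics
dict_keys(['img', 'mtx', 'extrinsics', 'shot']) [[ 0.001   0.9869 -0.1613  0.3787]
 [-0.9997  0.0046  0.0222 -0.0958]
 [ 0.0227  0.1613  0.9867  1.3448]
 [ 0.      0.      0.      1.    ]]
card_stand [(array([ 0.4696, -0.0121,  0.0162]), 0.66), (array([0.4917, 0.0427, 0.0482]), 0.32)]
card_rod [(array([ 0.3996, -0.3293,  0.137 ]), 0.57), (array([0.5002, 0.035 , 0.0539]), 0.51)]
rod_block [(array([ 0.3988, -0.3244,  0.0384]), 0.9), (array([0.4931, 0.0472, 0.0479]), 0.69)]
leg [(array([0.4947, 0.0439, 0.0462]), 0.67)]
cam_lever []
mark [(array([0.4894, 0.0493, 0.0523]), 0.74), (array([ 0.4671, -0.0119,  0.0154]), 0.33)]
egg_cup []
matchbox [(array([ 0.4921, -0.3567,  0.0173]), 0.52), (array([0.6569, 0.2588, 0.0889]), 0.44)]
dict_keys(['img', 'mtx', 'extrinsics', 'shot']) [[ 0.5492  0.637  -0.541   0.0561]
 [-0.8355  0.4059 -0.3703 -0.4618]
 [-0.0163  0.6553  0.7552  0.8245]
 [ 0.      0.      0.      1.    ]]
card_stand [(array([ 0.4695, -0.0062,  0.0184]), 0.71)]
card_rod [(array([ 0.3929, -0.3303,  0.1235]), 0.57)]
rod_block [(array([ 0.3921, -0.3403,  0.0372]), 0.87), (array([0.4824, 0.0441, 0.0387]), 0.17)]
leg [(array([0.4824, 0.0449, 0.0342]), 0.83), (array([0.4978, 0.0283, 0.0476]), 0.23)]
cam_lever [(array([0.4978, 0.0259, 0.0489]), 0.46)]
mark [(array([ 0.3925, -0.3332,  0.1224]), 0.34)]
egg_cup [(array([ 0.5841, -0.0596,  0.0343]), 0.89)]
matchbox [(array([ 0.487 , -0.3546,  0.0197]), 0.84), (array([ 0.3936, -0.3292,  0.1239]), 0.73)]
0.9 [[-0.9172  0.3984  0.    ]
 [ 0.3984  0.9172  0.0001]
 [ 0.      0.0001 -1.    ]] 0.08497256057588184
```

View pics/top.png

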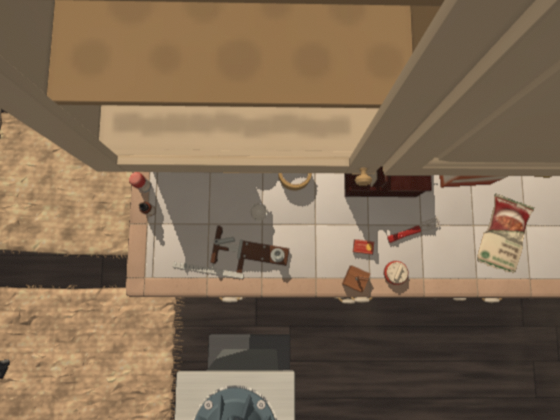

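View pics/scene.png

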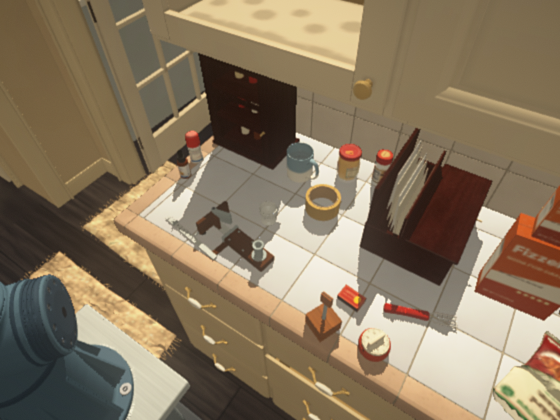

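The top view shows the tube at about (278,255), the cross foot at (217,245) and the scale strip from (173,268) to (243,277). The rod block is at (356,278), yawed. The scene view agrees. Next I'll look with the wrist camera.

Run:
```python
from h import *
np.set_printoptions(precision=4,suppress=True)
import pickle
out={}
for k,(x,y) in {"stand":(0.44,0.03),"rod":(0.38,-0.33)}.items():
  robot.goto([x,y,0.32],down(0.0 if k=="stand" else 0.0))
  s=telemetry.get_state(); p=eyes.get_image("wrist"); save(p,'w_%s.png'%k)
  out[k]=(p,{a:np.array(s[a]) for a in("ee_pos","ee_rot")})
  print(k,s["t"],s["qpos"],s["ee_pos"],s["ee_rot"],p["hand_eye"])
pickle.dump(out,open('w.pkl','wb'))
```

```text
stand 2.875 [-0.2011 -0.1974  1.8049  0.0003  1.5343 -0.2023] [0.44   0.0306 0.3199] [[-0.0012  1.     -0.0002]
 [ 1.      0.0012  0.0003]
 [ 0.0003 -0.0002 -1.    ]] [[ 0.0004  0.9511  0.3089  0.0812]
 [ 1.     -0.0003 -0.0004 -0.0009]
 [-0.0003  0.3089 -0.9511 -0.1427]
 [ 0.      0.      0.      1.    ]]
rod 4.2917 [-0.9497 -0.0461  1.6691  0.0004  1.5188 -0.9508] [ 0.3805 -0.3291  0.32  ] [[-0.0011  1.      0.0002]
 [ 1.      0.0011  0.0004]
 [ 0.0004  0.0002 -1.    ]] [[ 0.0004  0.9511  0.3089  0.0812]
 [ 1.     -0.0003 -0.0004 -0.0009]
 [-0.0003  0.3089 -0.9511 -0.1427]
 [ 0.      0.      0.      1.    ]]
```

View pics/w_stand.png

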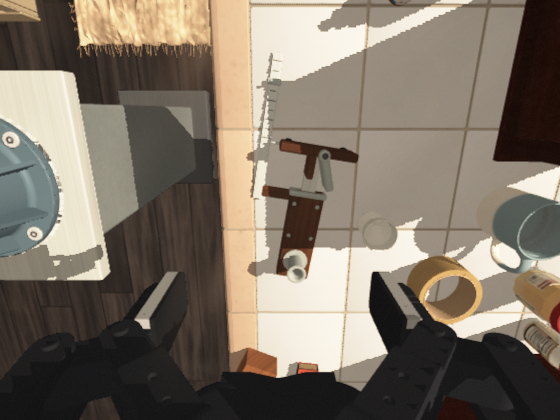

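View pics/w_rod.png

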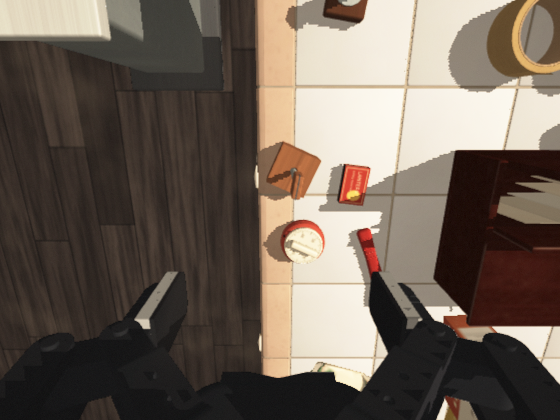

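Run:
```python
from h import *
import pickle
o=pickle.load(open('w.pkl','rb'))
a=o["stand"][0]["img"][40:290,240:370]; b=o["rod"][0]["img"][135:210,255:330]
c=np.zeros((600,792,3),np.uint8); c[:,:312]=cv2.resize(a,(312,600),interpolation=cv2.INTER_CUBIC); c[:480,312:]=cv2.resize(b,(480,480),interpolation=cv2.INTER_CUBIC)
cv2.imwrite('pics/crop1.png',c[:,:,::-1])
```

```text
(no output)
```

View pics/crop1.png

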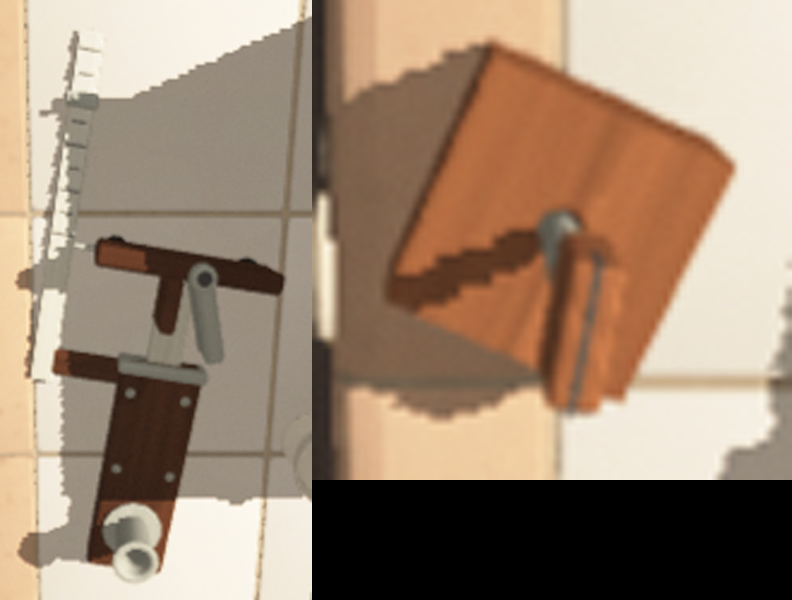

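The enlarged crop shows, in full-image pixels:
- tube mouth at (296,274)
- lever pin at (325,156)
- pointer tip at (272.5,142)
- mark blade at (274,82)
- the strip's far end around (271–283,53)

The rod head's long side runs roughly along image-vertical. I'll fit the poses next.

```bash
cat > fit.py <<'E'
from h import *
from scipy.optimize import least_squares, minimize
import pickle
def R2(a): return np.array([[np.cos(a),-np.sin(a)],[np.sin(a),np.cos(a)]])
def tf(q,P): P=np.asarray(P,float); return np.column_stack([P[:,:2]@R2(q[2]).T+q[:2],P[:,2]])
def hullmask(p,T,sets):
    m=np.zeros((420,560),np.uint8)
    for S in sets:
        u=np.array([proj(p,X,T) for X in S]); h=cv2.convexHull((u*16).round().astype(np.int32))
        cv2.fillConvexPoly(m,h,1,shift=4,lineType=cv2.LINE_8)
    return m>0
def rodsets(q,foot=0.010,zlow=0.040):
    head=[(sx*.005,sy*.013,foot+z) for sx in(-1,1) for sy in(-1,1) for z in(.095,.125)]
    rod=[(.004*np.cos(a),.004*np.sin(a),z) for a in np.linspace(0,6.28,12) for z in(zlow,foot+.095)]
    return [tf(q,head),tf(q,rod)]
def fitrod(views,q0s):
    def cost(q):
        return sum(1-((m:=hullmask(p,T,rodsets(q)))&k).sum()/max(1,(m|k).sum()) for p,T,k in views)
    return min((minimize(cost,q0,method='Nelder-Mead',options=dict(initial_simplex=np.array(q0)+np.array([[0,0,0],[.006,0,0],[0,.006,0],[0,0,.3]]),xatol=1e-4,fatol=1e-4)) for q0 in q0s),key=lambda r:r.fun)
E
python3 - <<'E'
from fit import *
np.set_printoptions(precision=4,suppress=True)
robot.move_l([0.38,-0.30,0.27])
s=telemetry.get_state(); p=eyes.get_image("wrist"); T=wristT(p,s)
r=cut_out(p,"card_rod"); print([(x["confidence"],x["region"].sum()) for x in r])
k=np.array(r[0]["region"])
sc=eyes.get_image("scene"); r2=cut_out(sc,"card_rod"); print([(x["confidence"],x["region"].sum()) for x in r2])
im=p["img"].copy()
for vs in ([(p,T,k)],[(p,T,k),(sc,sc["extrinsics"],np.array(r2[0]["region"]))]):
  f=fitrod(vs,[(.395,-.33,a) for a in (-.6,-.2,.2,.6,1.2)]); print(f.x,f.fun)
q=f.x
for n in("rod_block",): print([(x["centre"],x["confidence"]) for x in spot_in(p,n)[:1]])
c,_=cv2.findContours(k.astype(np.uint8),0,2); cv2.drawContours(im,c,-1,(0,255,0),1)
c,_=cv2.findContours(hullmask(p,T,rodsets(q)).astype(np.uint8),0,2); cv2.drawContours(im,c,-1,(0,0,255),1)
u=proj(p,[q[0],q[1],.12],T).astype(int); y0,x0=max(u[1]-50,0),max(u[0]-60,0)
crop=cv2.resize(im[y0:y0+100,x0:x0+120],None,fx=3.2,fy=3.2); 
# stand
o=pickle.load(open('w.pkl','rb'))["stand"]; p,T=o[0],wristT(*o)
ob=[((0,-.08,.064),(296,274)),((.0065,.089,.057),(325,156.2)),((-.065,.205,.005),(283,53.7)),((-.079,.205,.005),(271.2,52.5)),((-.052,.097,.05),(280.5,140))]
P=np.array([a for a,_ in ob]); U=np.array([b for _,b in ob])
f=least_squares(lambda q:(np.array([proj(p,X,T) for X in tf(q,P)])-U).ravel(),[.47,0,0],loss='soft_l1'); q=f.x
print("stand",q); print(f.fun.reshape(-1,2))
inv=lambda X:R2(q[2]).T@(np.array(X[:2])-q[:2])
print("pointer",inv(at_z(p,(272.5,142),.014,T)),"mark",inv(at_z(p,(274,82),.012,T)))
im=p["img"].copy()
for X in tf(q,[(x,y,.02) for x in(-.025,.025) for y in(-.11,.03)]+[(x,y,.05) for x in(-.052,.052) for y in(.085,.097)]+[(x,y,.005) for x in(-.079,-.065) for y in (.005,.205)]+[(0,-.08,.064)]):
  cv2.circle(im,tuple((proj(p,X,T)*16).astype(int).tolist()),16,(0,255,0),-1,shift=4)
c2=cv2.resize(im[40:290,240:370],None,fx=2.4,fy=2.4)
c=np.zeros((600,312+crop.shape[1],3),np.uint8); c[:,:312]=c2; c[:crop.shape[0],312:]=crop
cv2.imwrite('pics/fit1.png',c[:,:,::-1]); print(telemetry.get_state()["t"])
E
```

```text
[(0.62, np.int64(487))]
[(0.5, np.int64(192))]
[ 0.4004 -0.328   3.0443] 0.12
[ 0.4006 -0.3291 -0.0884] 0.36086688939687006
[([0.3995, -0.3198, 0.041], 0.79)]
stand [ 0.4782 -0.0313 -0.1549]
[[ 0.538   0.6535]
 [-0.6577 -0.3621]
 [-0.0947 -0.254 ]
 [ 1.1087 -0.904 ]
 [-0.5956  1.6667]]
pointer [-0.0613  0.0916] mark [-0.0711  0.1685]
5.1333
```

View pics/fit1.png

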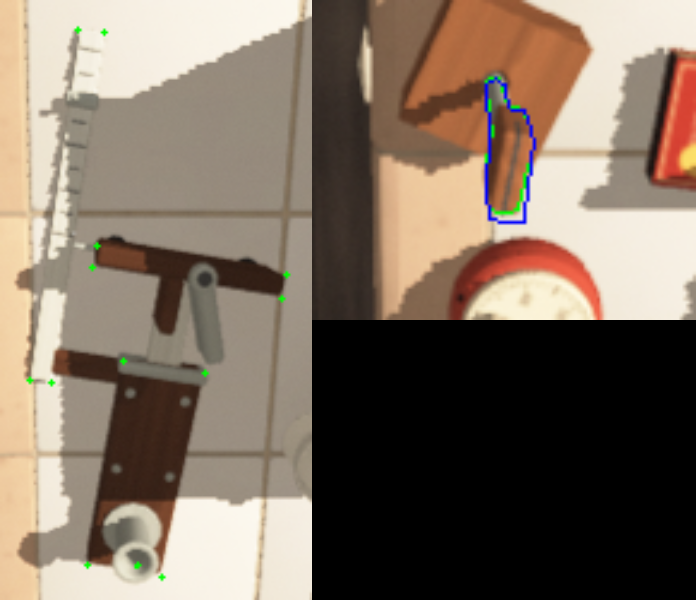

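The stand fit overlays well: origin (0.478,-0.031), yaw -0.155, and mark about 77 mm out, which is within the stated 40–80. The rod is at (0.400,-0.328) with yaw about -0.09. Now to grasp it.

Run:
```python
from fit import *
np.set_printoptions(precision=4,suppress=True)
o=pickle.load(open('w.pkl','rb'))["stand"]; print("mouth",at_z(o[0],(296,274),.064,wristT(*o)))
R=down(-0.095)
robot.goto([.4004,-.328,.19],R); robot.move_l([.4004,-.328,.101],R,max_speed=.1)
s=telemetry.get_state(); print(s["ft_force"])
claw.close_gripper(40); s=telemetry.get_state(); print(s["grip_width"],s["gripper_force"],s["ft_force"],s["ee_pos"])
robot.move_l([.4004,-.328,.22],max_speed=.12)
s=telemetry.get_state(); print(s["grip_width"],s["gripper_force"],s["ft_force"])
R=down(-0.155)
robot.goto([.4658,-.1103,.19],R)
s=telemetry.get_state(); p=eyes.get_image("scene"); w=eyes.get_image("wrist"); save(p,'s2.png'); save(w,'w2.png')
pickle.dump((p,w,{a:np.array(s[a]) for a in("ee_pos","ee_rot")}),open('pre.pkl','wb'))
print(s["t"],s["ee_pos"],s["grip_width"])
print("tip exp",proj(p,[.4658,-.1103,.099]),"mouth",proj(p,[.4658,-.1103,.064]))
a=cv2.resize(p["img"][180:300,190:310],(480,480),interpolation=cv2.INTER_CUBIC)
b=cv2.resize(w["img"],(0,0),fx=.57,fy=.57)[:, :320]
c=np.zeros((480,800,3),np.uint8); c[:,:480]=a; c[:b.shape[0],480:]=b; cv2.imwrite('pics/pre.png',c[:,:,::-1])
```

```text
mouth [ 0.4651 -0.1093  0.064 ]
[ 0.5589 -0.3153  0.3224]
0.009532453497766179 43.959086537361145 [-0.3639 -0.0511  1.7076] [ 0.4004 -0.328   0.1011]
0.009665706827957437 43.74568819999695 [ 0.2682 -0.0053  0.187 ]
9.35 [ 0.4659 -0.111   0.19  ] 0.0094105233587012
tip exp [256.0364 235.2974] mouth [256.9732 244.0078]Traceback (most recent call last):
  File "<stdin>", line 18, in <module>
ValueError: could not broadcast input array from shape (239,319,3) into shape (239,320,3)
```

Run:
```python
from fit import *
p,w,s=pickle.load(open('pre.pkl','rb'))
a=cv2.resize(p["img"][190:270,220:290],(420,480),interpolation=cv2.INTER_CUBIC)
b=cv2.resize(w["img"][180:340,200:320],(360,480),interpolation=cv2.INTER_CUBIC)
cv2.imwrite('pics/pre.png',np.hstack([a,b])[:,:,::-1])
T=wristT(w,s); print("wrist: tip",proj(w,[.4658,-.1103,.099],T),"mouth",proj(w,[.4658,-.1103,.064],T))
```

```text
wrist: tip [278.92759485 217.48867189] mouth [278.78354661 204.61724942]
```

View pics/pre.png

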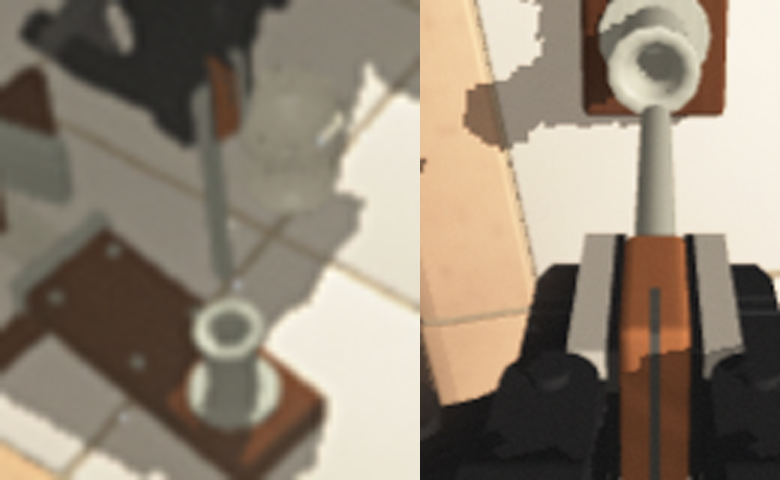

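Rod tip and mouth line up: tip (278,216) and mouth (280,203) in the wrist image, against a predicted offset of 13 px. Inserting with force checks.

Run:
```python
from fit import *
np.set_printoptions(precision=3,suppress=True)
x,y=.4662,-.1106
robot.move_l([x,y,.158],max_speed=.1)
f0=np.array(telemetry.get_state()["ft_force"])
for z in (.148,.138,.128,.121,.118,.116,.115,.114,.113):
    robot.move_l([x,y,z],max_speed=.06)
    s=telemetry.get_state(); d=np.array(s["ft_force"])-f0; print(z,s["ee_pos"],d,np.array(s["wrist_torque"]),s["grip_width"])
    if abs(d[2])>8 or np.hypot(d[0],d[1])>15: break
p=eyes.get_image("scene"); save(p,'s3.png')
print(s["t"])
```

```text
0.148 [ 0.466 -0.11   0.148] [-1.318  0.138  0.68 ] [ 0.03   0.038 -0.035] 0.009619834709012376
0.138 [ 0.466 -0.11   0.137] [ 0.446 -0.197  1.774] [-0.028 -0.025 -0.   ] 0.009091190220709876
0.128 [ 0.466 -0.11   0.127] [-0.545  0.367  1.253] [-0.061 -0.023  0.008] 0.008983588046540831
0.121 [ 0.466 -0.11   0.121] [-0.614 -0.052  1.536] [-0.003  0.022  0.047] 0.009367285366290444
0.118 [ 0.466 -0.111  0.118] [-1.378  0.283  1.339] [ 0.    -0.022  0.023] 0.009524463736817968
0.116 [ 0.466 -0.111  0.116] [-0.399  0.719  1.261] [0.016 0.002 0.01 ] 0.009459471934812011
0.115 [ 0.466 -0.111  0.115] [-0.84  -0.421  1.28 ] [ 0.    -0.072  0.042] 0.009147909027558103
0.114 [ 0.467 -0.111  0.115] [-2.841  0.901  8.736] [ 0.22   0.443 -0.   ] 0.009283239411495956
12.1333
```

The rod bottomed at TCP z 0.1145, as expected. Releasing it, then moving on to the leg.

```bash
cat >> fit.py <<'E'
Q=np.array([.4782,-.0313,-.1549])
def W(x,y,z): return tf(Q,[(x,y,z)])[0]
def S(X): return R2(Q[2]).T@(np.array(X[:2])-Q[:2])
E
python3 - <<'E'
from fit import *
np.set_printoptions(precision=4,suppress=True)
claw.gripper_open()
robot.move_l([.4662,-.1106,.215],max_speed=.2)
R=down(Q[2])
robot.goto(W(0,.067,.14),R)
p=eyes.get_image("scene"); 
r=cut_out(p,"card_rod"); print([(x["confidence"],x["region"].sum(),np.argwhere(x["region"]).mean(0)[::-1]) for x in r[:2]])
hm=hullmask(p,p["extrinsics"],rodsets([.4655,-.1100,-.155],.024,.064)); print("exp",hm.sum(),np.argwhere(hm).mean(0)[::-1])
f0=np.array(telemetry.get_state()["ft_force"])
robot.move_l(W(0,.067,.06),R,max_speed=.12)
robot.move_l(W(0,.067,.021),R,max_speed=.06)
s=telemetry.get_state(); print(s["t"],S(s["ee_pos"]),s["ee_pos"],np.array(s["ft_force"])-f0)
for y in (.074,.080,.10,.135):
    robot.move_l(W(0,y,.021),R,max_speed=.06); s=telemetry.get_state(); print(y,S(s["ee_pos"]),R2(Q[2]).T@(np.array(s["ft_force"])-f0)[:2],s["ft_force"][2]-f0[2])
s=telemetry.get_state(); w=eyes.get_image("wrist"); p=eyes.get_image("scene")
T=wristT(w,s); sd={a:np.array(s[a]) for a in("ee_pos","ee_rot")}
pickle.dump((p,w,sd),open('leg.pkl','wb'))
for n,y in(("mark",.1685),("ptr",.0916+.061)): print(n,proj(w,W(-.0613,y,.014),T),proj(p,W(-.0613,y,.014)))
u=proj(w,W(-.065,.16,.014),T).astype(int); v=proj(p,W(-.05,.13,.03)).astype(int); print(u,v,s["t"])
def cr(im,u,h,k): 
    y0=int(np.clip(u[1]-h,0,420-2*h)); x0=int(np.clip(u[0]-h,0,560-2*h)); print(x0,y0); return cv2.resize(im[y0:y0+2*h,x0:x0+2*h],(2*h*k,2*h*k),interpolation=cv2.INTER_CUBIC)
cv2.imwrite('pics/leg.png',np.hstack([cr(w["img"],u,40,5),cr(p["img"],v,40,5)])[:,:,::-1])
E
```

```text
[(0.55, np.int64(162), array([258.2284, 228.1975]))]
exp 203 [255.2808 229.4778]
15.975 [0.0001 0.067 ] [0.4887 0.0349 0.021 ] [-0.1522 -0.4985  0.3266]
0.074 [0.0004 0.0742] [ 0.3354 -1.7849] -1.018048894390384
0.08 [0.0004 0.0801] [ 0.9425 -2.1657] 0.569171338250742
0.1 [-0.0002  0.1005] [ 1.4272 -2.9963] 1.0464978230314654
0.135 [-0.      0.1352] [ 2.654  -3.1971] -1.1873774084049171
mark [156.4354 210.4247] [176.6125 218.5046]
ptr [160.0902 240.0672] [180.2888 221.5611]
[151 226] [187 219] 17.7083
111 186
147 179
```

View pics/leg.png

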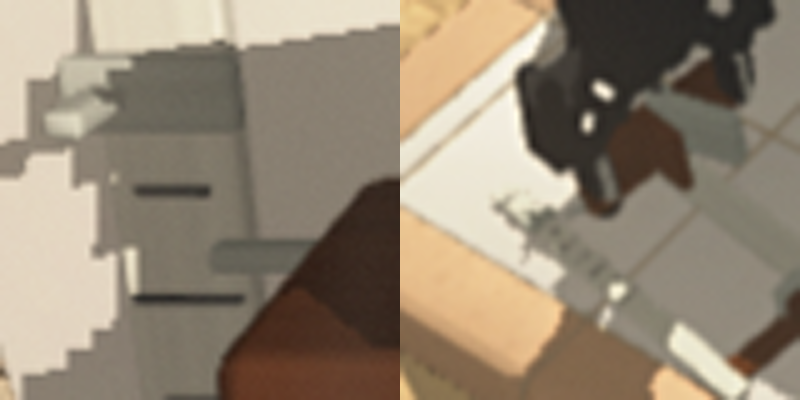

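The wrist crop shows the pointer tip at crop (213,257), i.e. full (154,237), with the mark's clip at crop rows 52–130 and a bright upright piece at its left. I'll push closer and look again for parallax.

Run:
```python
from fit import *
np.set_printoptions(precision=4,suppress=True)
p,w,sd=pickle.load(open('leg.pkl','rb')); T=wristT(w,sd)
ptr=S(at_z(w,(154,237.4),.014,T)); print("ptr",ptr,"clip",[S(at_z(w,u,.008,T)) for u in((145,196.5),(145,212))],"bright",[S(at_z(w,u,z,T)) for u in((127,209),) for z in(.008,.014,.02)])
R=down(Q[2])
robot.move_l(W(0,.1490,.021),R,max_speed=.05)
s=telemetry.get_state(); w2=eyes.get_image("wrist"); p2=eyes.get_image("scene"); T2=wristT(w2,s)
sd2={a:np.array(s[a]) for a in("ee_pos","ee_rot")}; pickle.dump((p2,w2,sd2),open('leg2.pkl','wb')); print(S(s["ee_pos"]),s["t"],s["ft_force"])
u=proj(w2,W(-.071,.166,.014),T2).astype(int); print(u-[24,24])
f=lambda im,u,h,k:cv2.resize(im[u[1]-h:u[1]+h,u[0]-h:u[0]+h],(2*h*k,2*h*k),interpolation=cv2.INTER_CUBIC)
a=f(w2["img"],u,24,8); b=f(w["img"],np.array([138,212]),24,8)
cv2.imwrite('pics/leg2.png',np.hstack([a,b])[:,:,::-1])
```

```text
ptr [-0.0642  0.1541] clip [array([-0.0686,  0.174 ]), array([-0.0697,  0.1657])] bright [array([-0.0788,  0.1673]), array([-0.0758,  0.1692]), array([-0.0728,  0.1711])]
[-0.      0.1489] 18.2417 [ 1.6496 -3.9437 -1.4511]
[117 216]
```

View pics/leg2.png

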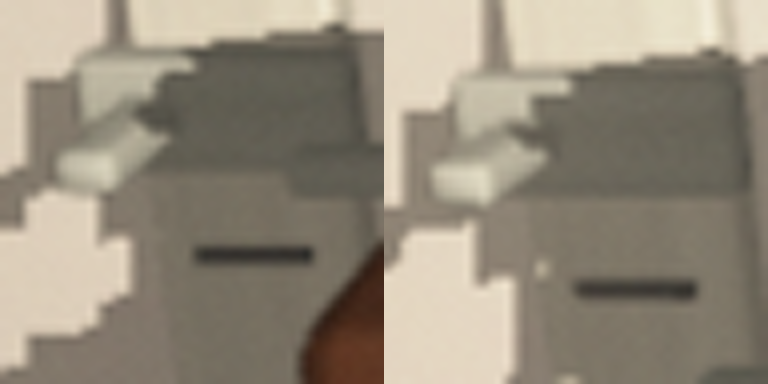

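Run:
```python
from fit import *
np.set_printoptions(precision=4,suppress=True)
p,w,sd=pickle.load(open('leg.pkl','rb')); T=wristT(w,sd)
p2,w2,sd2=pickle.load(open('leg2.pkl','rb')); T2=wristT(w2,sd2)
for w_,T_,base,top,e1,e2 in((w2,T2,(135.8,231),(127.6,237.3),(145,222.3),(145,237.2)),(w,T,(131.5,205.3),(123.8,210.9),(135,198),(135,212))):
  print("base",[S(at_z(w_,base,z,T_)) for z in(.006,.008,.010)],"\n top",[S(at_z(w_,top,z,T_)) for z in(.014,.018,.022,.026)],"\n clip edges",S(at_z(w_,e1,.008,T_)),S(at_z(w_,e2,.008,T_)))
print("ptr2",S(at_z(w2,(153,237.3),.014,T2)))
```

```text
base [array([-0.0769,  0.1682]), array([-0.0759,  0.169 ]), array([-0.0749,  0.1697])] 
 top [array([-0.0777,  0.1679]), array([-0.0756,  0.1695]), array([-0.0736,  0.1712]), array([-0.0715,  0.1728])] 
 clip edges [-0.0704  0.1738] [-0.0715  0.1654]
base [array([-0.0771,  0.1687]), array([-0.0762,  0.1693]), array([-0.0752,  0.1699])] 
 top [array([-0.0775,  0.1682]), array([-0.0755,  0.1695]), array([-0.0734,  0.1708]), array([-0.0714,  0.1721])] 
 clip edges [-0.0738  0.1732] [-0.0749  0.1657]
ptr2 [-0.0647  0.1679]
```

The blade is at y≈0.1694 in both views (clip centre agrees) and the pointer at 0.168. Now the final 1.5 mm, a hold, then closing the gripper.

Run:
```python
from fit import *
np.set_printoptions(precision=4,suppress=True)
R=down(Q[2])
robot.move_l(W(0,.1503,.021),R,max_speed=.03); robot.wait(0.6)
s=telemetry.get_state(); print(S(s["ee_pos"]),s["ft_force"])
claw.close_gripper(50); robot.wait(.3)
s=telemetry.get_state(); print(s["t"],S(s["ee_pos"]),s["ee_pos"][2],s["ft_force"],s["grip_width"],s["gripper_force"])
w=eyes.get_image("wrist"); T=wristT(w,s); p=eyes.get_image("scene")
u=proj(w,W(-.068,.166,.014),T).astype(int); print(u-24)
f=lambda im,u,h,k:cv2.resize(im[u[1]-h:u[1]+h,u[0]-h:u[0]+h],(2*h*k,2*h*k),interpolation=cv2.INTER_CUBIC)
b=cv2.resize(p["img"][180:276,180:276],(384,384),interpolation=cv2.INTER_CUBIC)
cv2.imwrite('pics/end.png',np.hstack([f(w["img"],u,24,8),b])[:,:,::-1])
pickle.dump((p,w,{a:np.array(s[a]) for a in("ee_pos","ee_rot")}),open('leg3.pkl','wb'))
```

```text
[0.     0.1501] [ 1.2021 -3.4127 -1.7718]
20.075 [0.0012 0.1505] 0.02189091272807388 [ 2.1814 -4.7943  4.5475] 0.022969900638850994 49.23588752746582
[121 218]
```

View pics/end.png

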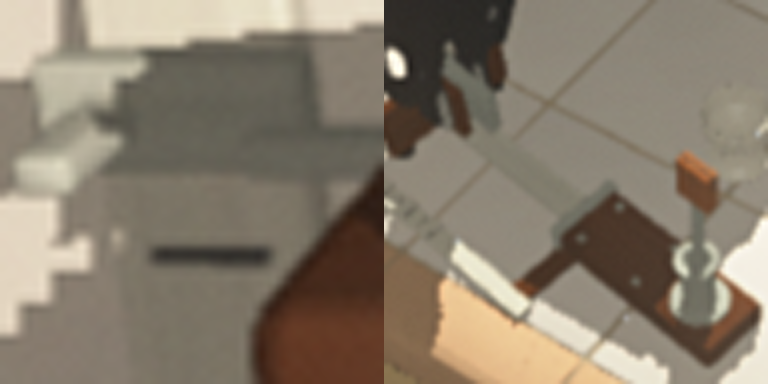

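The pointer is level with the blade, the grip width of 23 mm means the lever is shut (24 mm nominal), and the rod stands in the tube. Last numeric check, then hand-in.

Run:
```python
from fit import *
p,w,sd=pickle.load(open('leg3.pkl','rb')); T=wristT(w,sd)
ptr=S(at_z(w,(152.3,236.8),.014,T)); bl=S(at_z(w,(127.6,238),.0177,T)); print(ptr,bl)
h=hullmask(p,p["extrinsics"],rodsets([.4662,-.1106,-.155],.024,.064)); a=np.argwhere(h); print("exp rod rows",a[:,0].min(),a[:,0].max())
if abs(ptr[1]-.1694)<.0025:
    print(telemetry.get_state()["t"]); print(robot.job_done())
```

```text
[-0.06409831  0.16939969] [-0.07494371  0.17029527]
exp rod rows 218 245
20.175
the job is handed in; nothing more can be done
None
```

I handed the job in at about 20 s of the 51 s allowed. The rod is home in the tube, the pointer measured within about 1 mm of the mark, and the lever is squeezed shut (23 mm across the grip, 49 N). No pass/fail result came back.

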